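# Cock the toy catapult on its hair-trigger catch

## Task

A remote control lies across the bed of the toy catapult and blocks its throwing arm: take it off and lay it flat on the bare table. Then draw the arm's cup down, swing it sideways so that the bar goes in under the hook of the catch, and let it up gently behind the hook's nose, so that the catapult stays cocked on its own, the catch upright. Never let the arm fly up, and do not disturb the other things standing round it.

Things in the scene. Friction and masses are not known exactly. Their poses are not given: they have to be found in the camera images.
- catapult: toy catapult, fixed to the table. Origin on the table; x = firing direction, away from the cup; y = side of the catch. Wooden bed 16 mm thick, x -60..140, y -55..55 mm. A turret (58 mm across, to z = 62 mm) at x = 95 mm carries the throwing arm, which points back to -x: a bar 12 mm square, at its end a rectangular open cup that hangs beyond the bed's end
- pivot_axis (a point): the crossing of the arm's hinge axis and the swivel's axis: catapult frame (95, 0, 48) mm; fixed
- cup_floor (a point): centre of the cup floor's upper face, 190 mm from the pivot along the arm, 2 mm below its centre line; moves with it; at rest 147 mm above the table. Cup outside 68 (along the arm) x 64 mm, inside 60 x 56, floor and walls 4 mm thick, walls 16 mm above the floor. Closed fingertips fit in: they press the floor down and push the side walls
- throw_arm (a joint): elevation of the arm, rad: 0 = at rest, 0.558 above level; grows as the cup is drawn down; level at 0.558, stop at 0.742. Sprung up (about 2 N at the cup at rest, 6 N fully drawn): let go, it flies up. Above 0.705 the bar passes under the hook's nose; hooked it rests at about 0.68. With the remote under it the arm stops at about 0.63
- swivel (a joint): sideways swing of turret and arm, rad: 0 = along the catapult's -x; grows as the cup swings to the catapult's +y, stop at 0.205; sprung back to 0 (0.9 N at the cup, 3.9 N at the stop). The bar lies in the hook from 0.168 to 0.19, hooked at about 0.17; at the stop it leans the catch out slightly, which does no harm. Under 0.02 the bar passes the hook freely
- catch (a joint): lean of the catch, rad: 0 = upright, grows to 0.4 as its top leans outward (to the catapult's +y). A light spring brings it back. Hair trigger: with the arm hooked, some 2.5 N outward on the tab at its top tips it, the bar slips off the hook's sloping nose and the arm flies up
- hook_mouth (a point): middle of the catch's mouth, 4 mm under its lip; (-33, 23, 34) mm in the catapult frame. Steel hook 16 mm wide, open to the catapult's -y: stem on the +y side, lip on top (z 38 to 43 mm), its free edge sloping 3 mm down as a nose. Mouth 15 mm wide. The bar goes down beside it, sideways under the nose, up behind it. A thumb tab leans out to z = 70 mm
- remote: dark remote control 173 x 45 x 19 mm, about 0.11 kg; origin in the centre of its underside, long axis x, z up. It lies across the bed (top 35 mm above the table) between turret and catch, under the arm, its ends standing out over both sides of the bed. Apart from the listed things the table is bare from x = 0.22 to 0.65, y = -0.2 to 0.4 m (world)
- candle_jar: candle in a glass jar, 76 mm across, 90 mm high; origin in the centre of its underside. On one side of the catapult
- notepad: notepad lying flat, 154 (x) x 102 (y) x 14 mm, lower than the bed; origin in the centre of its underside. On the other side of the catapult
- mug_tea: white mug, 92 x 127 x 95 mm with its handle (toward +y); origin under its centre
- cup_stack_1: stack of clear plastic cups, 64 mm across, 110 mm high, very light; origin under its centre
- stapler: stapler, 34 x 148 (y) x 52 mm; origin under its centre
- tape_clear: roll of tape lying flat, 93 x 91 x 48 mm; origin under its centre
Not all that is in view belongs to the job. What is meant by the remote is not pink, and is the larger of those in its own colour.

How it is judged:
On the way, in this order (a step that is already met when the one before it is completed fails the run):
1. the remote is off the bed and lies flat on the table (height (world z) of remote below 0.007 m and angle between remote's own z axis and vertical below 0.12 rad), for 0.2 s.
2. the bar is drawn down and swung in under the hook (value of joint throw_arm above 0.655 rad and value of joint swivel above 0.155 rad), for 0.1 s.
At the end, for the whole second after the job is handed in: The throwing arm rests hooked and still (elevation joint 0.655 to 0.705, swivel over 0.155), the catch upright (under 0.12 rad of lean), and the remote lies still, flat on the table top (underside under 7 mm high, tilt under 0.12 rad) (all of step 1 and all of step 2 and value of joint throw_arm below 0.705 rad and value of joint catch below 0.12 rad and linear speed of remote below 0.02 m/s and velocity of joint throw_arm between -0.1 and 0.1 rad/s); the robot touches nothing.
It fails at once if the throwing arm flies up (rises faster than 2.5 rad/s while above the catch) (value of joint throw_arm below 0.6 rad and velocity of joint throw_arm below -2.5 rad/s).
It fails at once if one of the other things is moved more than 20 mm (distance of any of candle_jar, notepad, mug_tea, cup_stack_1, stapler, tape_clear from where it was at the start of the episode above 0.02 m).
It also fails if it takes over 66 s, if anything falls off the work surface, if the arm or the gripper's body presses on something with over 40 N, if the wrist force passes 120 N, or if a joint passes its speed limit or range.

## Robot

A 6-joint arm with a two-finger parallel gripper is mounted at the origin on a cart in front of the work surface, level with it; the furniture and walls round the work are solid. World frame = base frame: x ahead of the robot, y to its left, z up, the work surface at z = 0. Lengths are in m, angles in rad, forces in N, time in s.
With the tool pointing down it reaches from about 0.35 to 0.725 m from the base axis. Payload 4.3 kg.
Tool frame: the origin (TCP) lies midway between the tips of the shut fingers; the grasp point (between the pads) lies 19 mm behind it; z points along the fingers, y is the line along which they close (so a half turn about z gives the same grasp; the last joint's range is limited). The gripper opens to 85 mm and grips with 20 to 120 N. Pads are 22 mm wide; open, the fingers measure 114 mm over their backs; the gripper's body (76 mm by 85 mm) begins 54 mm behind the grasp point. The pads swing forward as they close: fully open they stand 13 mm farther back than shut.
Start: joints at [1.029, 0.377, 0.081, 1.274, 0, 1.46], TCP at [0.241, 0.522, 0.231] pointing down, gripper open.
Joint ranges: [-2.72, 2.72], [-0.84, 1.66], [-1.02, 1.22], [-1.77, 2.12], [-1.37, 1.28], [-3.14, 3.14]. Speed limits (rad/s): [2.57, 2.57, 3.14, 3.14, 3.14, 3.14].

## Interface

Orientations are given as a unit quaternion [x, y, z, w].
In Python, from workcell import env gives the robot as it stands. Calls block until the motion is done:
- env.reach(position, orientation): joint-space move of the TCP to a pose.
- env.move_linear(position, rate=0.15, ori=None): straight line of the TCP; ori=None keeps the orientation; rate is the mean speed in m/s.
- env.move_joints(angles): joint-space move.
- env.release() and env.gripper_close(f_grip=None): open the fingers fully, or close them until they stop; f_grip is the grip in N (None keeps the last).
- env.dwell(seconds).
- env.inverse_kinematics(position, orientation): joint angles nearest the present ones, or None.
- env.capture(name): name is "scene" or "top"; returns (picture, depth): 384x512x3 uint8, red, green, blue; 384x512 float32, m along the optical axis (not along the pixel's ray), 0 where there is no reading.
- env.camera_params(name): a dict with "mtx" (3x3 intrinsics, pixels), "dist_coeffs" ([k1, k2, p1, p2, k3] as OpenCV has them; the pictures are not rectified), "R" (3x3) and "t" (3): a world point X has camera coordinates R X + t. Camera axes: x right, y down, z forward; pixel columns grow to the right and rows downward; lengths in m; the calibration is good to about 2 mm. A picture is of the moment at which its call begins. camera_params takes no time and is no camera call.
A pose or a line that the arm cannot do raises env.PlanningError and nothing moves.
- env.finish_job(): hands the job in; it is judged then, once.
Trained networks look in the newest picture that a camera, given by its name, has taken for a name from the list of things; names that differ only in an ending like _2 or _b are one class to them, and where a whole thing is asked for, a point or a joint stands for the part that bears it (a point fixed in the world has none). Each returns a list of dicts, best first, with "score" (0 to 1); they miss things now and then, are a little off and sometimes report something else, mostly with a low value. They report only what shows in the picture. A call takes as long as a camera call. They do not tell look-alikes from the thing itself.
- env.search_frame(camera, label): "centre" ([x, y, z] in m, in world coordinates, good to about 4 mm: the middle of the surface that is visible of it).
Readings, each from a call of its own:
- env.get_time(): time.
- env.get_joint_positions(): joint angles.
- env.get_joint_vel(): joint speeds.
- env.get_joint_torque(): joint torques, N m.
- env.get_ee_pos(): TCP position.
- env.get_tcp_rot(): TCP orientation.
- env.get_ft_force(): force on the tool from outside, world axes, zero at the start.
- env.get_wrist_torque(): the same for the moment, N m.
- env.get_width(): opening from 0.0 (shut) to 1.0 (fully open).
- env.get_finger_force(): force on a finger pad.
Only numpy, scipy, OpenCV 4.12 (cv2) and the standard library are available. Lean on these libraries where they do the work, as an engineer would, in place of code of your own. Each camera call takes 0.05 s, during which the arm holds its last target. There are 200 camera calls.

## Working session

There is one attempt and no reset: what is moved stays moved. The work goes in short steps, each a Python script; the robot and the scene stay as the last script left them, time stands still between calls to the robot, and variables do not carry over. Pictures are saved under pics/ and viewed, at most 10 in all, crops included, and the job is handed in when it is done.

```bash
ls; mkdir -p pics; python3 - <<'E'
from workcell import env
import cv2, numpy as np
for c in ("scene","top"):
    im,d=env.capture(c); cv2.imwrite(f"pics/{c}0.png",cv2.resize(im[:,:,::-1],(800,600))); np.save(f"{c}0.npy",d); cv2.imwrite(f"{c}0raw.png",im[:,:,::-1])
    p=env.camera_params(c); print(c,p["mtx"],p["dist_coeffs"],np.round(p["R"],3).tolist(),p["t"])
    for l in ("remote","catapult","catch","cup_floor","throw_arm","candle_jar","notepad","mug_tea","cup_stack_1","stapler","tape_clear"):
        print(c,l,[(np.round(r["centre"],3).tolist(),round(r["score"],2)) for r in env.search_frame(c,l)][:4])
print(env.get_time())
E
```

```text
pics
scene [[460.04394158   0.         261.50283511]
 [  0.         460.04394158 186.2828361 ]
 [  0.           0.           1.        ]] [-0.04951655  0.          0.          0.          0.        ] [[0.855, -0.519, 0.017], [-0.386, -0.658, -0.646], [0.346, 0.546, -0.763]] [-0.42306901  0.3127674   0.94987182]
scene remote [([0.572, -0.095, 0.036], 0.74), ([0.302, 0.235, 0.01], 0.59), ([0.337, 0.05, 0.009], 0.56)]
scene catapult [([0.54, -0.078, 0.02], 0.86)]
scene catch [([0.531, -0.037, 0.042], 0.59)]
scene cup_floor [([0.506, -0.06, 0.142], 0.87), ([0.633, -0.25, 0.047], 0.17)]
scene throw_arm [([0.509, -0.056, 0.141], 0.96)]
scene candle_jar [([0.489, -0.256, 0.047], 0.61), ([0.619, 0.13, 0.01], 0.25)]
scene notepad [([0.62, 0.126, 0.011], 0.58)]
scene mug_tea [([0.469, 0.18, 0.062], 0.58)]
scene cup_stack_1 [([0.392, -0.167, 0.082], 0.81)]
scene stapler [([0.628, -0.25, 0.048], 0.68)]
scene tape_clear [([0.53, -0.038, 0.041], 0.66)]
top [[432.68083021   0.         250.32345526]
 [  0.         432.68083021 192.39825854]
 [  0.           0.           1.        ]] [-0.16544294  0.          0.          0.          0.        ] [[-0.013, -1.0, 0.014], [-0.999, 0.012, -0.045], [0.045, -0.015, -0.999]] [0.03669079 0.52569209 1.35896095]
top remote [([0.3, 0.238, 0.012], 0.83), ([0.344, 0.054, 0.014], 0.78), ([0.692, -0.008, 0.046], 0.74), ([0.576, -0.078, 0.033], 0.69)]
top catapult [([0.584, -0.068, 0.024], 0.88), ([0.484, -0.257, 0.047], 0.74)]
top catch []
top cup_floor [([0.504, -0.054, 0.142], 0.8)]
top throw_arm [([0.508, -0.054, 0.144], 0.73)]
top candle_jar [([0.483, -0.257, 0.049], 0.83)]
top notepad [([0.619, 0.136, 0.008], 0.61), ([0.69, -0.009, 0.046], 0.38)]
top mug_tea [([0.464, 0.174, 0.025], 0.75)]
top cup_stack_1 []
top stapler [([0.643, -0.242, 0.047], 0.67)]
top tape_clear [([0.691, -0.009, 0.048], 0.8)]
1.2
```

View pics/scene0.png

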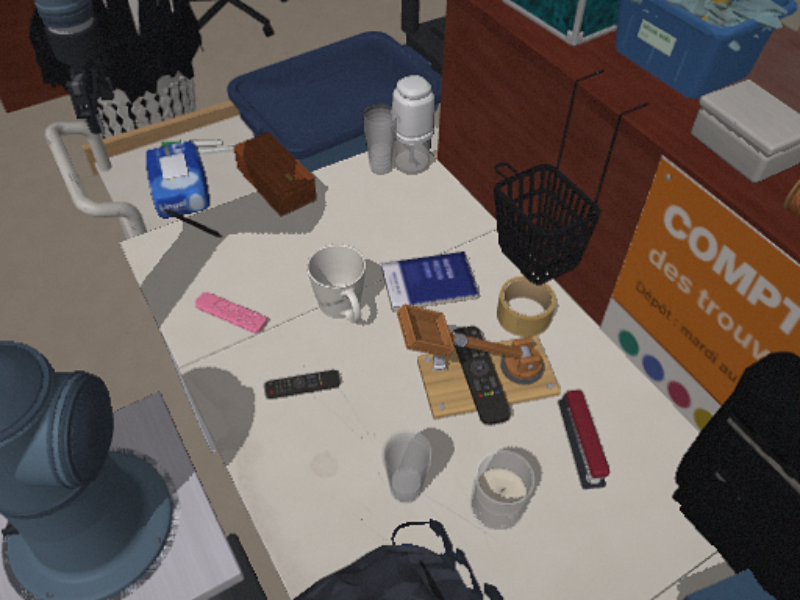

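View pics/top0.png

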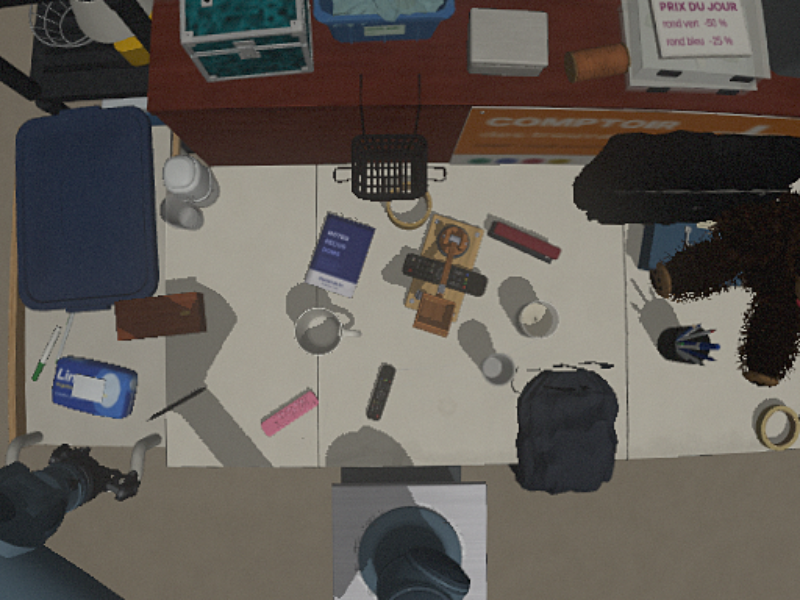

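Candidates in scene0: pink remote (230,312), a small dark one (302,384), and a large dark one (480,375) lying across the catapult's bed. The last is the one meant, since it is dark, larger and on the bed. In top0 it is at (445,273). A hanging basket is at (390,168) above the tape. Next I'll fit the poses and confirm in a crop.

```bash
cat > h.py <<'E'
import numpy as np, cv2
from workcell import env
def cloud(c,im,d):
    p=env.camera_params(c); v,u=np.mgrid[:384,:512]
    uv=cv2.undistortPoints(np.c_[u.ravel(),v.ravel()].astype(np.float64)[:,None],p["mtx"],np.array(p["dist_coeffs"],float))[:,0]
    z=d.reshape(-1,1).astype(float); C=np.c_[uv*z,z]
    W=(C-np.array(p["t"]))@np.array(p["R"]); W[z[:,0]==0]=np.nan
    return W.reshape(384,512,3)
def px(c,X):
    p=env.camera_params(c); return cv2.projectPoints(np.atleast_2d(np.array(X,float)),cv2.Rodrigues(np.array(p["R"]))[0],np.array(p["t"],float),p["mtx"],np.array(p["dist_coeffs"],float))[0][:,0]
E
python3 - <<'E'
from h import *
for c in ("scene","top"):
    im=cv2.imread(f"{c}0raw.png"); d=np.load(f"{c}0.npy"); W=cloud(c,im,d)
    h=cv2.cvtColor(im,cv2.COLOR_BGR2HSV); x,y,z=W[...,0],W[...,1],W[...,2]
    roi=(x>.44)&(x<.75)&(y>-.2)&(y<.06)
    dark=(h[...,2]<75)
    tab=(x>.4)&(x<.6)&(y>0.0)&(y<.12)&(h[...,1]<40); print(c,"table z",np.nanmedian(z[tab]))
    def rect(m,nm):
        m=cv2.morphologyEx(m.astype(np.uint8),cv2.MORPH_OPEN,np.ones((2,2)))>0
        n,l,s,_=cv2.connectedComponentsWithStats(m.astype(np.uint8)); 
        P=W[m]; r=cv2.minAreaRect(P[:,:2].astype(np.float32)*1000); print(c,nm,len(P),r,"z",np.round(np.percentile(P[:,2],[10,50,90]),3))
    rect(roi&(h[...,1]>60)&(h[...,0]>5)&(h[...,0]<30)&(z>.009)&(z<.023)&(h[...,2]>110)&(x<.68),"bed")
    rect(roi&dark&(z>.027)&(z<.043)&(h[...,1]<90),"remote")
    rect(roi&(z>.095)&(z<.19)&(x<.56)&(h[...,1]>60),"cup")
    rect(roi&(z>.056)&(z<.07)&(x>.58)&(x<.68)&(y<-.03)&(h[...,1]>60),"turret")
a=cv2.imread("scene0raw.png")[185:280,230:370]; b=cv2.imread("top0raw.png")[125:225,240:330]
cv2.imwrite("pics/crop1.png",np.hstack([cv2.resize(a,(460,400),interpolation=cv2.INTER_CUBIC),cv2.resize(b,(340,400),interpolation=cv2.INTER_CUBIC)]))
E
```

```text
scene table z -0.0017041871341150836
scene bed 1420 ((nan, nan), (0.0, 0.0), 0.0) z [nan nan nan]
scene remote 919 ((579.9708251953125, -71.03890991210938), (181.9647216796875, 45.821598052978516), 68.80850982666016) z [nan nan nan]
scene cup 918 ((544.1991577148438, -20.753257751464844), (195.67831420898438, 53.90979766845703), 40.2093505859375) z [nan nan nan]
scene turret 140 ((656.000244140625, -92.60942840576172), (85.6446304321289, 42.63124465942383), 22.605831146240234) z [nan nan nan]
top table z 0.00026807741972205705
top bed 558 ((587.4571533203125, -81.91382598876953), (109.55609893798828, 202.98358154296875), 70.87621307373047) z [nan nan nan]
top remote 638 ((570.4661254882812, -80.9385757446289), (173.47744750976562, 51.316864013671875), 72.6695327758789) z [nan nan nan]
top cup 557 ((509.59259033203125, -61.07305145263672), (80.63865661621094, 107.126220703125), 73.66716003417969) z [nan nan nan]
top turret 81 ((640.5761108398438, -101.90632629394531), (49.01675796508789, 40.62672424316406), 77.74092102050781) z [0.033 0.06  0.067]
```

View pics/crop1.png

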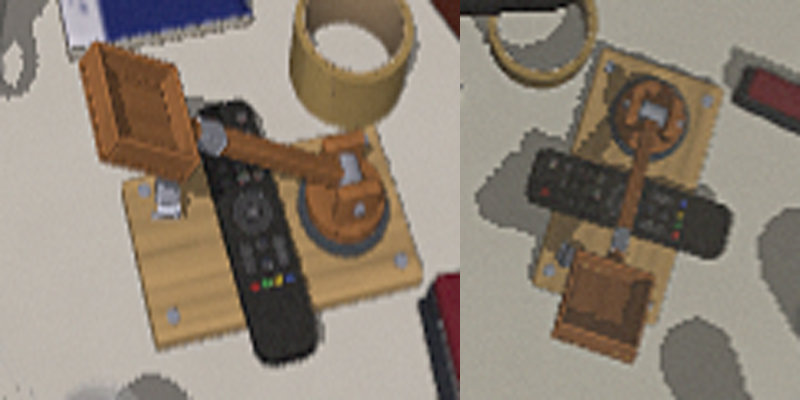

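The crop confirms it: the big dark remote lies across the bed, with free ends past both sides. The catch is on the +y (left) side, and the tape lies next to the remote's +y end. Next I'll refine the poses and check them with overlays.

```bash
cat >> h.py <<'E'
TH=np.deg2rad(-19.12); ORG=np.array([.5497,-.0688])
def setpose(o,th):
    global ORG,TH; ORG,TH=np.array(o),th
def w(x,y,z):  # catapult mm -> world m
    c,s=np.cos(TH),np.sin(TH); return np.array([ORG[0]+(c*x-s*y)/1000,ORG[1]+(s*x+c*y)/1000,z/1000])
def cat(X):
    X=np.atleast_2d(X); c,s=np.cos(TH),np.sin(TH); d=(X[:,:2]-ORG)*1000
    return np.c_[c*d[:,0]+s*d[:,1],-s*d[:,0]+c*d[:,1],X[:,2]*1000]
def arm(el,sw,l,n,b=0): # point on arm: l along from pivot, n above centre line, b to +y
    e=.558-el; r=l*np.cos(e)-n*np.sin(e); z=48+l*np.sin(e)+n*np.cos(e)
    return (95-r*np.cos(sw)+b*np.sin(sw), r*np.sin(sw)+b*np.cos(sw), z)
E
python3 - <<'E'
from h import *
tiles=[]
for c,roi in (("scene",(185,280,230,370)),("top",(110,225,240,330))):
    im=cv2.imread(f"{c}0raw.png"); d=np.load(f"{c}0.npy"); W=cloud(c,im,d); h=cv2.cvtColor(im,cv2.COLOR_BGR2HSV)
    P=W.reshape(-1,3); H=h.reshape(-1,3); ok=np.isfinite(P[:,0]); K=cat(np.nan_to_num(P,nan=9)); 
    def st(m,nm):
        Q=K[ok&m]; 
        if len(Q)<8: print(c,nm,len(Q)); return
        print(c,nm,len(Q),"med",np.round(np.median(Q,0),1),"p2",np.round(np.percentile(Q,2,0)),"p98",np.round(np.percentile(Q,98,0)),"rect",np.round(np.r_[sum(map(list,cv2.minAreaRect(Q[:,:2].astype(np.float32))[:2]),[]),cv2.minAreaRect(Q[:,:2].astype(np.float32))[2]],1))
    X,Y,Z=K.T
    st((X>-70)&(X<150)&(abs(Y)<65)&(Z>11)&(Z<21)&(H[:,1]>60)&(H[:,2]>110),"bed")
    st((X>-20)&(X<65)&(abs(Y+4)<105)&(Z>28)&(Z<43)&(H[:,2]<80)&(H[:,1]<90),"remote")
    st((X>-130)&(X<-28)&(abs(Y)<50)&(Z>110)&(Z<190),"cup")
    st((X>-20)&(X<50)&(abs(Y)<25)&(Z>55)&(Z<140),"bar")
    st((X>-50)&(X<-15)&(Y>10)&(Y<50)&(Z>30)&(Z<85),"catch")
    st((X>50)&(X<170)&(Y>50)&(Y<160)&(Z>35)&(Z<60),"tape")
    st((P[:,0]>.45)&(P[:,0]<.8)&(abs(P[:,1]-.05)<.15)&(Z>75)&(Z<400)&(X>60),"basket")
    R=lambda pts:[px(c,[w(*p) for p in pts])]
    s=6 if c=="scene" else 5
    a=cv2.resize(im[roi[0]:roi[1],roi[2]:roi[3]],None,fx=s*.6,fy=s*.6,interpolation=cv2.INTER_CUBIC); s*=.6
    rim=[arm(0,0,l,14,b) for l,b in((156,-32),(156,32),(224,32),(224,-32))]
    for pts,col in (([(-60,-55,16),(140,-55,16),(140,55,16),(-60,55,16)],(0,255,0)),(rim,(255,0,255)),([(-41,15,43),(-41,31,43),(-25,31,43),(-25,15,43)],(0,255,255)),([(1,-91,35),(46,-91,35),(46,82,35),(1,82,35)],(255,255,0))):
        q=(px(c,[w(*p) for p in pts])+.5-[roi[2],roi[0]])*s; cv2.polylines(a,[np.int32(q)],True,col,1)
    tiles.append(a[:400])
m=max(t.shape[0] for t in tiles); cv2.imwrite("pics/ov1.png",np.hstack([cv2.copyMakeBorder(t,0,m-t.shape[0],0,0,0) for t in tiles]))
E
```

```text
scene bed 1393 med [ -5.7 -14.2  14.1] p2 [-57. -48.  11.] p98 [137.  57.  18.] rect [ 40.1   5.5 198.9 111.3   0.8]
scene remote 924 med [ 24.5 -15.4  31.5] p2 [  4. -82.  28.] p98 [47. 83. 35.] rect [ 25.2   1.6  45.1 174.2   1.8]
scene cup 874 med [-63.3   6.9 149. ] p2 [-96. -27. 130.] p98 [-31.  36. 177.] rect [-62.7   5.3  68.3  68.4   0.3]
scene bar 199 med [ 13.    2.3 102.4] p2 [-19.  -1.  78.] p98 [ 49.  12. 126.] rect [14.8  6.6 16.9 69.4 89.5]
scene catch 57 med [-33.4  24.2  39.6] p2 [-41.  16.  33.] p98 [-25.  42.  45.] rect [-32.4  29.4  26.1  15.1  83.6]
scene tape 311 med [120.7  95.9  43.7] p2 [91. 70. 35.] p98 [168. 158.  48.] rect [129.6 114.7  89.7  79.2  88.5]
scene basket 2459 med [136.9 138.3 164.4] p2 [94. 88. 82.] p98 [219. 239. 213.] rect [150.5 120.5 261.1 146.2  82.5]
top bed 598 med [ 69.2 -14.8  16.1] p2 [-53. -48.  12.] p98 [141.  58.  21.] rect [ 43.4   4.6 198.6 108.    0.5]
top remote 657 med [28.4  9.7 33.6] p2 [  7. -79.  29.] p98 [50. 82. 40.] rect [ 28.2   1.5  45.5 169.1   1.6]
top cup 527 med [-61.3   3.1 149.4] p2 [-92. -27. 131.] p98 [-29.  35. 179.] rect [-61.    3.6  65.7  64.2   0.7]
top bar 93 med [ 14.3   4.9 106.9] p2 [-18.  -1.  84.] p98 [ 48.  10. 131.] rect [14.9  4.3 67.7 12.   0.6]
top catch 22 med [-27.9  39.1  48.9] p2 [-35.  33.  37.] p98 [-20.  45.  71.] rect [-27.5  38.9  13.1  15.2  74.7]
top tape 146 med [113.1  94.8  48. ] p2 [94. 70. 37.] p98 [166. 154.  52.] rect [130.2 111.2  72.8  87.1   5.2]
top basket 1293 med [161.5 159.7 122.7] p2 [97. 70. 81.] p98 [217. 239. 217.] rect [151.3 117.6 259.7 143.9  81.3]
```

View pics/ov1.png

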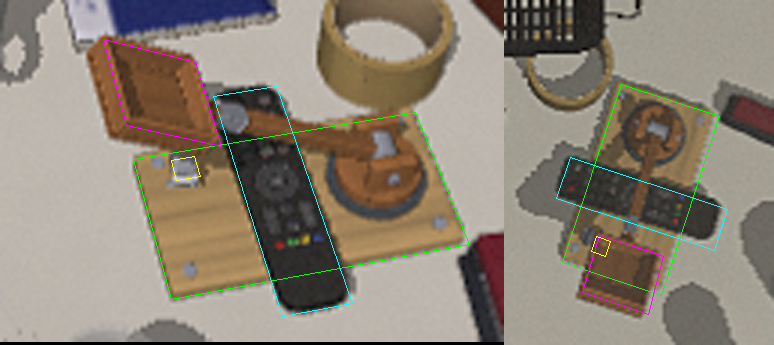

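The overlay shows the model about 5 mm off in y and 0.6° off in yaw: the green bed outline sits right of the true edge in top and slightly low in scene. All features in both views agree on this, so I'll correct the pose and check IK for the whole plan.

```bash
cat >> h.py <<'E'
_n=TH+np.deg2rad(.6); _b=w(41.7,5,0)[:2]; setpose(_b-.04*np.array([np.cos(_n),np.sin(_n)]),_n)
from scipy.spatial.transform import Rotation as Rn
def tool(yaw,tilt=0,flip=False):
    """long-axis heading yaw (world): closing axis is perpendicular; body leans toward +heading by tilt"""
    h=np.array([np.cos(yaw),np.sin(yaw),0]); Z=np.array([0,0,1.])
    z=-np.sin(tilt)*h-np.cos(tilt)*Z; y=np.cross(Z,h)*(-1 if flip else 1)
    return Rn.from_matrix(np.c_[np.cross(y,z),y,z]).as_quat(), z
RY=TH+np.deg2rad(91.1)
def grip(p,yaw,tilt,flip): q,z=tool(yaw,tilt,flip); return np.array(p)+.019*z,q
E
python3 - <<'E'
from h import *
print(ORG,TH,"start rot",env.get_tcp_rot())
for l in ((.69,-.009,.048),(.483,-.257,.049)): print(cat(np.array(l)))
T=np.deg2rad(10)
for flip in (0,1):
  print("flip",flip)
  for nm,p,yaw,t in (("appr",w(22,73,150),RY,T),("grasp",w(22,73,27),RY,T),("lift",w(22,73,42),RY,T),("out",w(12,195,45),RY,T),("up",w(12,195,180),RY,T),
     ("place_up",[.515,.31,.18],0,T),("place",[.515,.31,.0125],0,T)):
    P,q=grip(p,yaw,t,flip); j=env.inverse_kinematics(P,q); print(nm,np.round(P,3),None if j is None else np.round(j,2))
  for a in (0,.2):
    q,_=tool(TH-a,0,flip); 
    for el in (0,.73): 
      j=env.inverse_kinematics(w(*arm(el,a,190,-2)),q); print("cup",a,el,None if j is None else np.round(j,2))
  for a in (0,.2):
    q,_=tool(TH-a+np.pi/2,0,flip); 
    for el in (0,.73): 
      j=env.inverse_kinematics(w(*arm(el,a,190,-2)),q); print("cup90",a,el,None if j is None else np.round(j,2))
E
```

```text
[ 0.55280883 -0.06502914] -0.3232349774693498 start rot [2.14218614e-01 9.76785740e-01 5.82864983e-05 2.74722663e-05]
[[112.28957584  96.70435894  48.        ]]
[[  -5.21683667 -204.20300723   49.        ]]
flip 0
appr [ 0.596 -0.006  0.131] [-0.03  0.51  0.02  1.12 -0.17 -1.29]
grasp [ 0.596 -0.006  0.008] [-0.03  0.62 -0.14  0.86 -0.17 -1.29]
lift [ 0.596 -0.006  0.023] [-0.03  0.6  -0.13  0.89 -0.17 -1.29]
out [0.625 0.113 0.026] [ 0.16  0.7   0.05  1.01 -0.16 -1.11]
up [0.625 0.113 0.161] [ 0.16  0.61  0.26  1.3  -0.16 -1.11]
place_up [0.512 0.31  0.161] [0.4  0.6  0.23 1.37 0.07 0.4 ]
place [ 0.512  0.31  -0.006] [ 0.4   0.72 -0.    1.01  0.07  0.4 ]
cup 0 0 [-0.22  0.25 -0.32  1.    0.    0.1 ]
cup 0 0.73 [-0.21  0.36 -0.57  0.64  0.    0.11]
cup 0.2 0 [-0.15  0.28 -0.29  1.01  0.    0.37]
cup 0.2 0.73 [-0.14  0.38 -0.53  0.66  0.    0.39]
cup90 0 0 [-0.22  0.25 -0.32  1.    0.   -1.47]
cup90 0 0.73 [-0.21  0.36 -0.57  0.64  0.   -1.46]
cup90 0.2 0 [-0.15  0.28 -0.29  1.01  0.   -1.2 ]
cup90 0.2 0.73 [-0.14  0.38 -0.53  0.66  0.   -1.18]
flip 1
appr [ 0.596 -0.006  0.131] [-0.03  0.51  0.02  1.12 -0.17  1.85]
grasp [ 0.596 -0.006  0.008] [-0.03  0.62 -0.14  0.86 -0.17  1.85]
lift [ 0.596 -0.006  0.023] [-0.03  0.6  -0.13  0.89 -0.17  1.85]
out [0.625 0.113 0.026] [ 0.16  0.7   0.05  1.01 -0.16  2.04]
up [0.625 0.113 0.161] [ 0.16  0.61  0.26  1.3  -0.16  2.04]
place_up [0.512 0.31  0.161] [ 0.4   0.6   0.23  1.37  0.07 -2.74]
place [ 0.512  0.31  -0.006] [ 0.4   0.72 -0.    1.01  0.07 -2.74]
cup 0 0 [-0.22  0.25 -0.32  1.    0.   -3.04]
cup 0 0.73 [-0.21  0.36 -0.57  0.64  0.   -3.03]
cup 0.2 0 [-0.15  0.28 -0.29  1.01  0.   -2.77]
cup 0.2 0.73 [-0.14  0.38 -0.53  0.66  0.   -2.75]
cup90 0 0 [-0.22  0.25 -0.32  1.    0.    1.68]
cup90 0 0.73 [-0.21  0.36 -0.57  0.64  0.    1.68]
cup90 0.2 0 [-0.15  0.28 -0.29  1.01  0.    1.94]
cup90 0.2 0.73 [-0.14  0.38 -0.53  0.66  0.    1.96]
```

```bash
python3 - <<'E'
from h import *
T=np.deg2rad(10)
def go(p,yaw,rate=None):
    P,q=grip(p,yaw,T,0)
    if rate: env.move_linear(P,rate=rate,ori=q)
    else: env.reach(P,q)
go(w(22,73,170),RY); go(w(22,73,35),RY,.12)
print("F",np.round(env.get_ft_force(),1),env.get_ee_pos(),w(22,73,16))
env.gripper_close(60); print("width",env.get_width(),env.get_finger_force())
go(w(22,73,50),RY,.05); print("F",np.round(env.get_ft_force(),1),np.round(env.get_wrist_torque(),2))
im,d=env.capture("scene"); cv2.imwrite("pics/s2.png",cv2.resize(im[150:310,180:420,::-1],(720,480)))
print(env.get_time(),env.get_width())
E
```

```text
F [ 0.1  0.1 -0.3] [ 0.59666245 -0.00593758  0.01714469] [ 0.59685692 -0.00279759  0.016     ]
width 0.5061715821691517 60.539338579673085
F [-0.   0.2 -1.3] [ 0.27 -0.11 -0.01]
5.775 0.5001950420763651
```

View pics/s2.png

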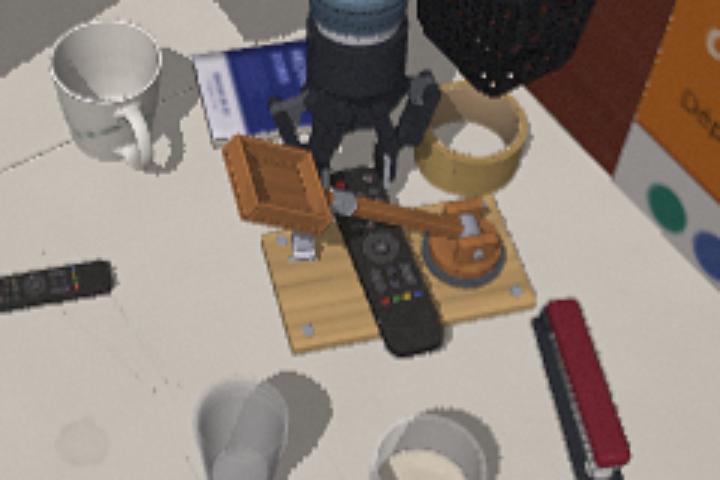

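The remote is gripped near its +y end and lifted clear of the bed. The tape at crop (470,140) is untouched. Now I'll withdraw it and place it.

```bash
python3 - <<'E'
from h import *
T=np.deg2rad(10)
def go(p,yaw,rate=None):
    P,q=grip(p,yaw,T,0)
    if rate: env.move_linear(P,rate=rate,ori=q)
    else: env.reach(P,q)
go(w(12,205,52),RY,.12); go(w(0,210,200),RY,.15); print(env.get_width())
go([.515,.31,.19],0); go([.515,.31,.04],0,.12); print("F",np.round(env.get_ft_force(),1),env.get_width())
z=.04
while z>.020:
    z-=.003; go([.515,.31,z],0,.03)
    F=env.get_ft_force()
    if F[2]>2: break
print("z",z,np.round(F,1),env.get_ee_pos())
env.release(); go([.515,.31,z+.15],0,.15)
q,_=tool(TH,0,0); P=w(*arm(0,0,190,-2)); 
env.gripper_close(20)
for c in ("scene","top"):
    im,d=env.capture(c); W=cloud(c,im,d); cv2.imwrite(f"{c}3raw.png",im[:,:,::-1]); np.save(f"{c}3.npy",d)
    if c=="scene": cv2.imwrite("pics/s3.png",cv2.resize(im[100:340,150:420,::-1],(720,640)[:2] if 0 else (675,600)))
    h=cv2.cvtColor(im,cv2.COLOR_RGB2HSV); x,y,zz=W[...,0],W[...,1],W[...,2]
    m=(x>.33)&(x<.56)&(y>.25)&(y<.37)&(h[...,2]<80)&(zz<.05)&(zz>.008)
    if m.sum()>20: print(c,cv2.minAreaRect(W[m][:,:2].astype(np.float32)*1000),np.percentile(W[m][:,2],[5,50,95]))
    print([(l,[(np.round(r["centre"],3).tolist(),round(r["score"],2)) for r in env.search_frame(c,l)][:3]) for l in("cup_floor","remote")])
print(env.get_time())
E
```

```text
0.5066535851528947
F [ 0.3  0.7 -0.2] 0.4997664026089088
z 0.019 [-1.3 -0.7  5.8] [0.51212684 0.31019817 0.00131719]
scene ((434.7275390625, 308.3433837890625), (172.44320678710938, 46.62697219848633), 2.2620697021484375) [0.01170841 0.01568779 0.01894154]
[('cup_floor', [([0.508, -0.058, 0.141], 0.85)]), ('remote', [([0.43, 0.303, 0.017], 0.97), ([0.559, -0.079, 0.015], 0.38)])]
top ((438.2509765625, 307.5125427246094), (164.29515075683594, 44.45100402832031), 1.3039827346801758) [0.01298392 0.01762705 0.0226257 ]
[('cup_floor', [([0.504, -0.052, 0.142], 0.8), ([0.642, -0.24, 0.049], 0.44)]), ('remote', [([0.445, 0.308, 0.013], 0.73), ([0.311, 0.231, 0.015], 0.53)])]
15.3583
```

View pics/s3.png

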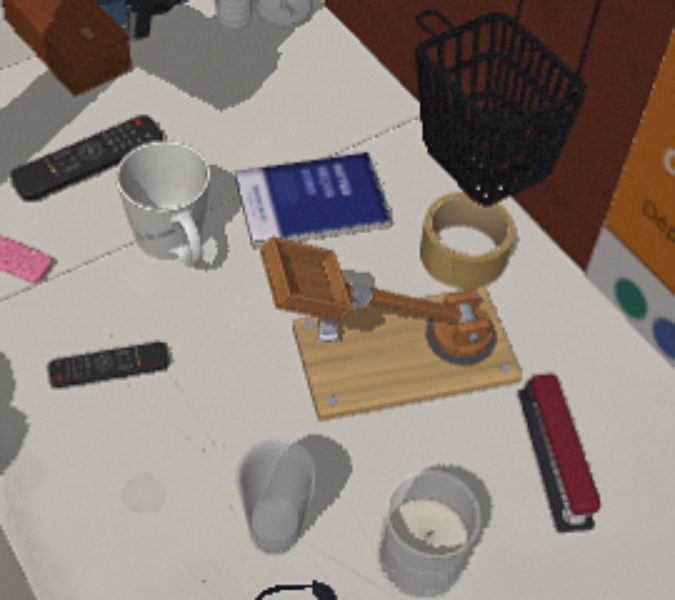

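The remote lies flat at (0.437, 0.308), at crop (88,155), clear of the mug, and nothing else has moved. Now I'll refit the catapult with the bed unobstructed.

```bash
python3 - <<'E'
from h import *
for c in ("scene","top"):
    im=cv2.imread(f"{c}3raw.png"); W=cloud(c,im,np.load(f"{c}3.npy")); H=cv2.cvtColor(im,cv2.COLOR_BGR2HSV).reshape(-1,3)
    P=W.reshape(-1,3); ok=np.isfinite(P[:,0]); K=cat(np.nan_to_num(P,nan=9)); X,Y,Z=K.T
    def st(m,nm):
        Q=K[ok&m]; r=cv2.minAreaRect(Q[:,:2].astype(np.float32)); print(c,nm,len(Q),"med",np.round(np.median(Q,0),1),"p1",np.round(np.percentile(Q,1,0),1),"p99",np.round(np.percentile(Q,99,0),1),np.round([*r[0],*r[1],r[2]],1))
    st((X>-70)&(X<150)&(abs(Y)<65)&(Z>9)&(Z<21)&(H[:,1]>50)&(H[:,2]>60),"bed")
    st((X>-130)&(X<-28)&(abs(Y)<50)&(Z>110)&(Z<190),"cup")
    st((X>-20)&(X<50)&(abs(Y)<25)&(Z>55)&(Z<140),"bar")
    st((X>-50)&(X<-15)&(Y>10)&(Y<50)&(Z>28)&(Z<85),"catch")
    st((X>63)&(X<127)&(abs(Y)<40)&(Z>45)&(Z<80),"turret")
    # cup floor: points inside cup, fit height vs plane of model
    l=190; m=ok&(abs(X+67)<18)&(abs(Y)<18)&(Z>120)&(Z<170); Q=K[m]; A=np.c_[Q[:,0]+67,Q[:,1],np.ones(len(Q))]; print("floor plane",np.linalg.lstsq(A,Q[:,2],rcond=None)[0],len(Q))
E
```

```text
scene bed 2371 med [ 18.  -13.1  13.9] p1 [-59.8 -53.4   9.7] p99 [136.4  54.6  18.8] [ 40.1   5.1 120.1 202.3  89.9]
scene cup 873 med [-65.1   2.  148.8] p1 [-98.  -31.5 129.3] p99 [-32.1  32.6 177.5] [-64.8   1.   67.3  66.5   0.2]
scene bar 199 med [ 12.5  -2.7 101.4] p1 [-19.3  -6.   75.4] p99 [ 49.6   7.3 124.8] [14.9  0.2 14.5 69.7 90. ]
scene catch 57 med [-35.3  19.8  39.5] p1 [-42.5  12.2  33.1] p99 [-26.6  37.8  44.9] [-33.9  24.7  26.1  15.3  83.5]
scene turret 262 med [90.5 -2.4 57.3] p1 [ 64.4 -22.4  45.7] p99 [109.6  22.9  71.9] [87.   0.5 46.3 48.8  1. ]
floor plane [-6.30680458e-01 -1.77481651e-02  1.45379827e+02] 145
top bed 1267 med [40.4  8.6 16.5] p1 [-54.1 -54.4  10.7] p99 [140.3  54.   20.8] [ 42.4  -0.5 110.2 199.3  89.9]
top cup 536 med [-62.   -0.5 148.5] p1 [-94.9 -31.9 130.5] p99 [-28.8  31.6 180.7] [-61.8  -0.4  67.4  64.3   0.2]
top bar 95 med [ 13.7  -0.3 107.5] p1 [-19.6  -6.2  81.4] p99 [ 49.9   5.6 129.7] [15.1 -0.3 11.8 69.8 89.7]
top catch 22 med [-29.5  34.9  50. ] p1 [-36.9  28.8  40.9] p99 [-20.7  41.   70.3] [-29.   34.7  13.1  15.4  74.3]
top turret 144 med [93.9 -0.3 61.2] p1 [ 63.8 -22.3  47.4] p99 [112.4  21.9  77.8] [87.9  0.4 49.3 47.7  0.2]
floor plane [-6.20139745e-01  1.44642212e-02  1.48750025e+02] 139
```

The fit agrees with both views to within about 2 mm. Now I'll draw the cup down with shut fingers, watching the force.

```bash
cat >> h.py <<'E'
def tp(el,sw,b,up=0,rate=.05):
    q,_=tool(TH-sw+np.pi/2,0,0); P=w(*arm(el,sw,190,-2,b)); P[2]+=up/1000
    env.move_linear(P,rate=rate,ori=q); return P
def catF(F0=0):
    F=np.array(env.get_ft_force())-F0; c,s=np.cos(TH),np.sin(TH); return np.round([c*F[0]+s*F[1],-s*F[0]+c*F[1],F[2]],1)
E
python3 - <<'E'
from h import *
q,_=tool(TH+np.pi/2,0,0); P=w(*arm(0,0,190,-2)); P[2]+=.07
e=np.array(env.get_ee_pos()); env.move_linear(e+[0,0,.06],rate=.2)
env.reach(P,q); env.dwell(.3); print(env.get_width(),catF(),np.round(env.get_joint_positions(),2))
tp(0,0,0,25,.1); tp(0,0,0,14); print("above",catF())
for el in (0,.1,.2,.3,.4,.5,.6,.65,.68):
    tp(el,0,0); print(el,catF(),np.round(cat(np.array(env.get_ee_pos()))[0],1))
env.dwell(.3)
for c in ("scene",):
    im,d=env.capture(c); cv2.imwrite("pics/s4.png",cv2.resize(im[150:300,190:390,::-1],(800,600)))
print(env.get_time())
E
```

```text
0.0019760740494285467 [ 1.   0.5 -0.7] [-0.22  0.21 -0.18  1.18  0.   -1.47]
above [ 0.3 -0.1 -0.1]
0 [1.  0.9 2.1] [-66.9   0.  146.9]
0.1 [ 0.9 -0.3  1.7] [-76.5  -0.  130.1]
0.2 [2.  0.4 2.7] [-83.8  -0.  112.6]
0.3 [1.4 0.  3.5] [-89.1  -0.   94.5]
0.4 [ 1.1 -0.1  4.1] [-92.7  -0.   76. ]
0.5 [ 2.5 -0.5  3.9] [-94.5  -0.   57.1]
0.6 [1.5 0.5 5.3] [-94.5   0.   38.3]
0.65 [1.7 0.1 5.8] [-93.8   0.   28.9]
0.68 [ 0.3 -0.3  5.5] [-93.4   0.   23.2]
23.3
```

View pics/s4.png

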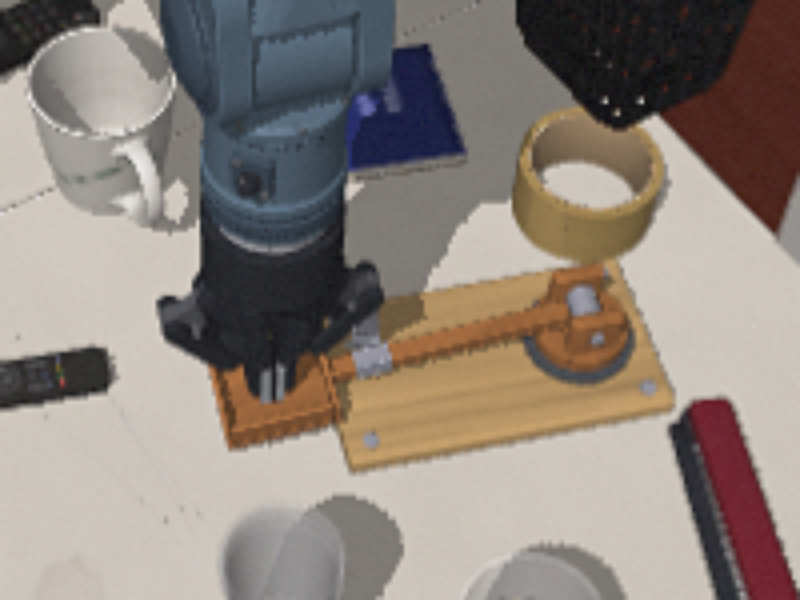

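The cup is pressed down at (275,400), the bar runs along the centre, and the hook stands behind it at about (370,330). Next I'll find the lower stop by force, then swing.

```bash
python3 - <<'E'
from h import *
el=.68
while el<.775:
    el+=.008; tp(el,0,0,rate=.03); env.dwell(.1); F=catF(); print(round(el,3),F)
    if F[2]>10: break
hold=el-.012 if F[2]>10 else el-.008
tp(hold,0,0,rate=.02); env.dwell(.1); print("hold",hold,catF())
for b in (8,14): tp(hold,0,b,rate=.03)
print("b14",catF())
sw=0;b=17
while sw<.23:
    sw+=.015 if sw<.15 else .006; tp(hold,sw,b,rate=.03); F=catF(); print(round(sw,3),F)
    if F[1]<-8 or F[2]>25: break
env.dwell(.2); print("end",sw,catF(),np.round(cat(np.array(env.get_ee_pos()))[0],1),env.get_time())
im,d=env.capture("scene"); cv2.imwrite("pics/s5.png",cv2.resize(im[150:300,190:390,::-1],(800,600)))
E
```

```text
0.688 [1.6 0.5 5.7]
0.696 [ 0.1 -0.8  5.6]
0.704 [ 0.5 -0.2  5.6]
0.712 [ 1.1 -0.   6.5]
0.72 [ 1.5 -0.3  5.5]
0.728 [ 1.6 -0.3  6.5]
0.736 [ 1.5 -0.7  6.3]
0.744 [ 0.3 -0.8  6. ]
0.752 [-0.6 -0.3 11.3]
hold 0.7400000000000001 [1.2 1.  6.6]
b14 [ 0.8 -1.4  6.8]
0.015 [ 1.5 -2.1  6.1]
0.03 [ 1.1 -2.6  6.4]
0.045 [ 1.3 -3.6  6.2]
0.06 [ 0.9 -3.3  5.6]
0.075 [ 0.6 -2.8  7. ]
0.09 [ 0.5 -2.5  6.9]
0.105 [ 0.5 -4.4  6.5]
0.12 [ 0.1 -3.5  6.2]
0.135 [-0.3 -4.3  5.5]
0.15 [-0.1 -3.5  6. ]
0.156 [-0.2 -3.8  6. ]
0.162 [-1.4 -4.1  5.4]
0.168 [-1.6 -3.8  6.3]
0.174 [-1.8 -5.5  6.6]
0.18 [-2.3 -5.   6.5]
0.186 [-1.1 -4.6  4.8]
0.192 [-2.  -5.1  5.4]
0.198 [-2.  -3.9  5.7]
0.204 [-2.1 -3.3  6.7]
0.21 [-2.6 -5.   5.9]
0.216 [-2.5 -4.7  6.1]
0.222 [-2.2 -8.3  5.6]
end 0.2220000000000001 [-2.2 -7.3  6. ] [-86.8  54.6  10.8] 33.375
```

View pics/s5.png

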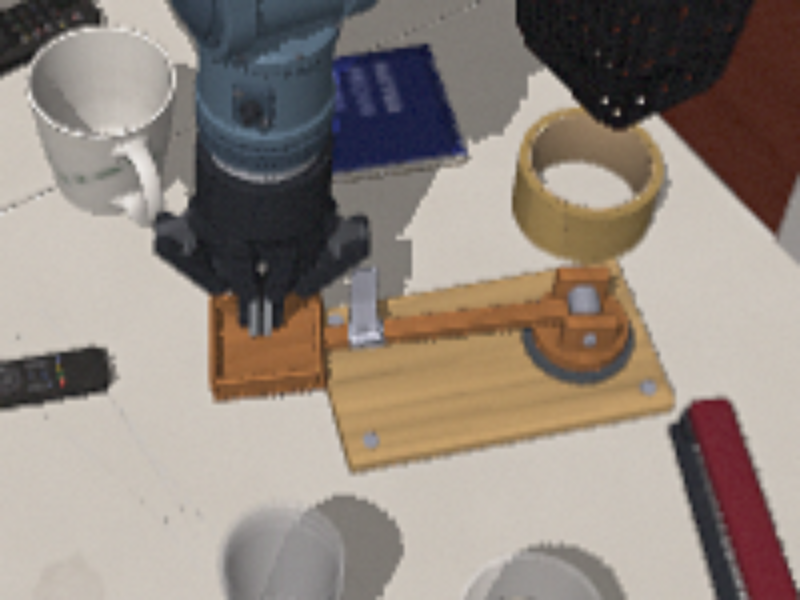

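The bar at (360,330) is now under the hook. The swivel stop was felt at a commanded 0.22, against an actual 0.205. I'll back off to the middle of the mouth and let it up gently.

```bash
python3 - <<'E'
from h import *
tp(.74,.199,17,rate=.02); env.dwell(.1); print("back",catF())
el=.74
while el>.655:
    el-=.008; tp(el,.199,17,rate=.02); F=catF(); print(round(el,3),F)
env.dwell(.2); print(catF(),env.get_time())
im,d=env.capture("scene"); cv2.imwrite("pics/s6.png",cv2.resize(im[150:300,190:390,::-1],(800,600)))
E
```

```text
back [-3.1 -2.7  5.6]
0.732 [-2.9 -3.   5.4]
0.724 [-3.2 -2.6  4.9]
0.716 [-2.5 -3.4  5.3]
0.708 [-4.  -3.9  4.9]
0.7 [-5.  -1.7  5.7]
0.692 [-4.8 -2.8  5.6]
0.684 [-4.9 -1.6  4.8]
0.676 [-5.3 -2.1  2.1]
0.668 [-3.4 -5.1 -0.6]
0.66 [-2.1 -4.3 -3.3]
0.652 [-2.1 -4.2 -2.3]
[-1.5 -4.8 -2.3] 36.8417
```

View pics/s6.png

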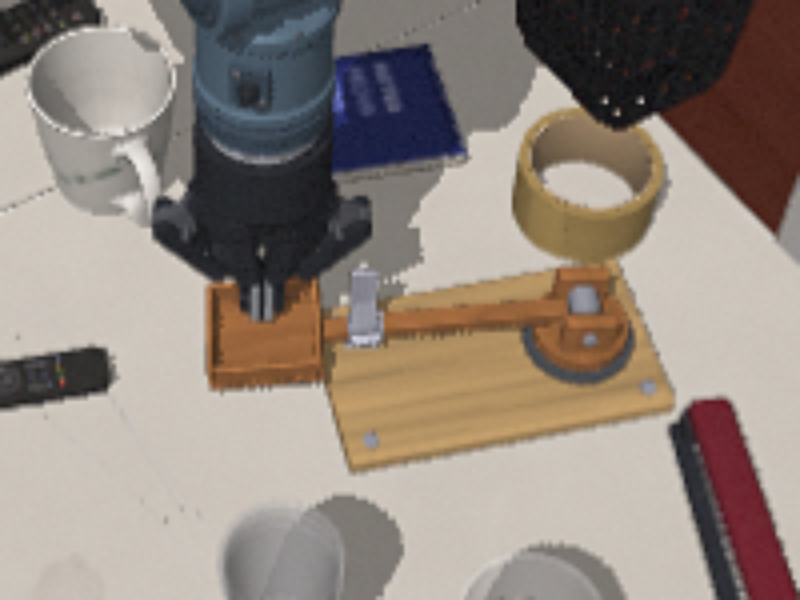

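The bar is held up by the hook's lip: Fz went negative, so the fingers are off the floor and only touch the side wall. I'll ease sideways slowly so the bar settles against the nose.

```bash
python3 - <<'E'
from h import *
for b in (15.5,14,12.5,11,9.5,8,6,3):
    tp(.652,.199,b,rate=.02); print(b,catF())
env.dwell(.2)
q,_=tool(TH-.199+np.pi/2,0,0)
e=np.array(env.get_ee_pos()); env.move_linear(e+[0,0,.012],rate=.02); print("up12",catF())
env.move_linear(e+[0,0,.03],rate=.03); print("up30",catF())
env.move_linear(e+[0,0,.18],rate=.1)
env.reach(np.array([.43,.12,.30]),q)
for c in ("scene",):
    im,d=env.capture(c); W=cloud(c,im,d); K=cat(np.nan_to_num(W.reshape(-1,3),nan=9)); X,Y,Z=K.T
    m=(X<-61)&(X>-140)&(Y>-40)&(Y<85)&(Z>12)&(Z<60); Q=K[m]; print(np.round(np.median(Q,0),1),cv2.minAreaRect(Q[:,:2].astype(np.float32)),np.percentile(Q[:,2],[5,50,95]))
    print("model",np.round(arm(.68,.17,190,-2),1))
    cv2.imwrite("pics/s7.png",cv2.resize(im[150:300,190:390,::-1],(800,600)))
print(env.get_time())
E
```

```text
15.5 [-0.1 -1.  -1.7]
14 [0.1 0.2 0.5]
12.5 [0.3 0.1 0.4]
11 [ 0.2 -0.1 -0.1]
9.5 [-0.1  0.8 -0.7]
8 [-0.1 -0.3 -0. ]
6 [ 0.9 -0.1 -0.5]
3 [-1.2  0.6 -0.1]
up12 [-0.1 -0.1 -0.1]
up30 [-0.   0.3  0.6]
[-92.9  36.5  24.4] ((-95.53474426269531, 18.732284545898438), (105.24815368652344, 68.9325942993164), 89.91374206542969) [18.12242217 24.37709174 39.33473205]
model [-90.6  31.9  22.9]
43.0167
```

View pics/s7.png

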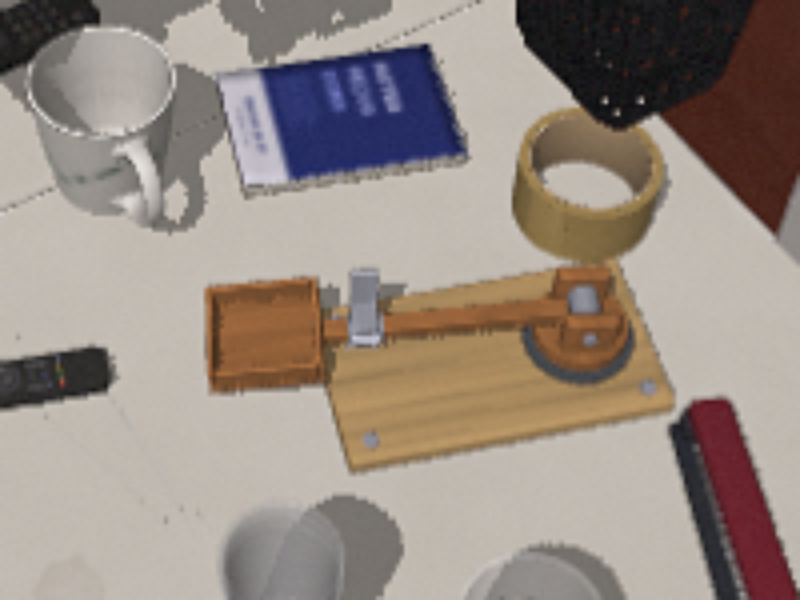

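The arm stays cocked on its own: cup low at (265,335), bar in the hook at (362,325), catch upright, surroundings unmoved and the robot clear. I'm handing it in.

```bash
python3 -c "
from workcell import env
print(env.finish_job())"
```

```text
the job is handed in; nothing more can be done
None
```

I laid the remote flat on the bare table and hooked the catapult's arm under the catch; in the last picture it stayed cocked on its own with the catch upright and nothing around it looked moved, and I handed the job in (no verdict was returned).

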